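Roll the laminate tiles flush

ROBOT

A 6-joint arm with a two-finger parallel gripper is mounted at the origin on a cart in front of the work surface, level with it; the furniture and walls round the work are solid. World frame = base frame: x ahead of the robot, y to its left, z up, the work surface at z = 0. Lengths are in mm, angles in rad, forces in N, time in s.
With the tool pointing down it reaches from about 325 to 850 mm from the base axis. Payload 4.4 kg.
Tool frame: the origin (TCP) lies at the very end of the fingers, on their centre line; the grasp point (between the pads) lies 19 mm behind it; z points along the fingers, y is the line along which they close (so a half turn about z gives the same grasp; the last joint's range is limited). The gripper opens to 94 mm and grips with 3 to 60 N. Pads are 16 mm wide; open, the fingers measure 119 mm over their backs; the gripper's body (75 mm by 177 mm) begins 78 mm behind the grasp point.
Start: joints at [-1.254, 0.207, 1.542, -0, 1.393, -0.15], TCP at [258.756, -513.49, 205.447] pointing down, gripper open.
Joint ranges: [-2.73, 2.73], [-0.86, 2.22], [0.23, 2.46], [-1.11, 4.25], [0.08, 2.63], [-2.82, 2.82]. Speed limits (rad/s): [2.79, 2.79, 3.14, 3.14, 3.14, 3.14].

INTERFACE

Orientations are given as a unit quaternion [x, y, z, w].
In Python, from station import arm gives the robot as it stands.
- The arm moves only by the tool creep_tool, called after "Call:" by a JSON object that holds its "fn" and its "kwargs". Schema: {"type":"object","properties":{"rows":{"type":"array","items":{"type":"array","items":{"type":"array","items":{"type":"number"},"minItems":6,"maxItems":6},"minItems":1,"maxItems":10},"minItems":1,"maxItems":1},"finger_gap":{"type":"number"},"only":{"type":"string"},"quiet":{"type":"boolean"},"lines":{"type":"string"}},"required":["rows"],"additionalProperties":false}. rows is a list that holds a single list of rows (three levels of brackets), with 1 to 10 rows, each of 6 numbers: dx, dy, dz in mm, then a rotation vector rx, ry, rz in rad; each row shifts and turns the commanded pose from where the row before left it, along the tool's axes as they then stand; what a row does not reach is not made up. A row lasts 1/12 s, in which the tool goes at most 41.7 mm and 0.125 rad, less where a joint would pass 70% of its speed; a pose out of reach is approached as far as the arm can. finger_gap is the finger opening in mm, set as the call begins (left out keeps the last). The fingers move at their own pace and stop on an object; the grip force is fixed at half the most. Time passes only in rows, so rows that do not move let the fingers close. The tool returns the time, the measured TCP pose, the force, the opening and the grip force at its end. only (a regular expression) keeps the lines of the reply that match it, lines (a string "A,B") keeps lines A to B, and quiet returns only ok. Input that does not fit is refused with a message, and nothing moves.
- arm.read_state(): the state, without advancing time (a new reading comes with each control period).
- arm.get_image(name): name is "scene" or "side" or "wrist"; returns the picture (384x512x3 uint8, red, green, blue); there is no depth.
- arm.camera_params(name): a dict with "vfov" (degrees; the focal length in pixels is half the picture's height over the tangent of half this angle, whatever the lens; pixels are square), "cx", "cy" (the principal point, pixels), "R" (3x3) and "t" (3): a world point X has camera coordinates R X + t. Camera axes: x right, y down, z forward; pixel columns grow to the right and rows downward; lengths in mm; the calibration is good to about 2 mm. A picture is of the moment at which its call begins: read the wrist's pose just before it. camera_params takes no time and is no camera call; for the wrist camera it gives the pose at the moment of the call.
- arm.hand_in(): hands the job in; it is judged then, once.
The state is a dict: "time": time; "q": joint angles; "dq": joint speeds; "joint_efforts": joint torques, N m; "ee_pos": TCP position; "tool_rot": TCP orientation; "contact_force": force on the tool from outside, world axes, zero at the start; "torque": the same for the moment, N m; "opening": finger opening in mm; "grasp_force": force on a finger pad.
Only numpy, scipy, OpenCV 4.12 (cv2) and the standard library are available. Lean on these libraries where they do the work, as an engineer would, in place of code of your own. Each camera call takes 0.05 s, during which the arm holds its last target. There are 200 camera calls.

TASK

Three blue laminate tiles stand a little proud of the wooden board in which they are being bonded. Take the hand roller by its orange grip and roll it firmly along the row until all three tiles are flush with the board's rim, pressing them with the roller only and not with the fingers. Then stand the roller upright on its drums on the desk, off the board, and let go.

Things in the scene. Friction and masses are not known exactly. Their poses are not given: they have to be found in the camera images.
- roller: Hand roller, 64 x 96 x 98 mm, 0.5 kg, on two black rubber drums (40 mm diameter, 52 mm long in x, axles at y = -28 and +28 mm) in an aluminium frame 51 mm high; on top, centred, an upright orange grip, 28 mm (x) x 44 mm (y), from 51 to 98 mm height. Origin: centre of the underside, level with the drums' lowest line; z up; it rolls along its y. A half turn makes no difference.
- drum (a joint): angle turned by the drum at +y, rad, 0 at the start; the other drum is geared to it and turns alike; one rad is 20 mm of rolling, either direction counts
- board: Wooden board fixed to the desk, 104 mm (x) x 230 mm (y), rim top 24 mm above the desk. Origin: centre of its underside; z up. In its 72 x 198 mm recess lie three blue tiles in a row along y, each 70 mm (x) x 65 mm (y), centred at y = -66, 0 and +66 mm.
- tile_0 (a joint): how far the -y end blue laminate tile has sunk, m: 0 = standing 5 mm proud of the board's rim (its top 29 mm above the desk), 0.005 = flush with the rim (24 mm). It sinks straight down and stays where it is left; about 5 N pressed anywhere on it moves it
- tile_1 (a joint): how far the middle blue laminate tile has sunk, m: 0 = standing 5 mm proud of the board's rim (its top 29 mm above the desk), 0.005 = flush with the rim (24 mm). It sinks straight down and stays where it is left; about 5 N pressed anywhere on it moves it
- tile_2 (a joint): how far the +y end blue laminate tile has sunk, m: 0 = standing 5 mm proud of the board's rim (its top 29 mm above the desk), 0.005 = flush with the rim (24 mm). It sinks straight down and stays where it is left; about 5 N pressed anywhere on it moves it

How it is judged (in metres and radians):
On the way:
1. the roller, bearing on the board or its tiles with more than 3 N, has turned its drums by 1.8 rad (36 mm of rolling) (contact force between roller and board above 3 N and (value of joint drum above 1.8 rad or value of joint drum below -1.8 rad)), for 0.05 s.
At the end, for the whole second after the job is handed in: all three tiles are pressed in by more than 3 of their 5 mm (within 2 mm of flush); the roller stands on the desk off the board, upright within 10 degrees, at desk level within 8 mm, at rest (value of joint each of tile_0, tile_1, tile_2 above 0.003 m and height (world z) of roller between -0.008 and 0.008 m and angle between roller's own z axis and vertical below 0.17 rad and linear speed of roller below 0.02 m/s); the robot touches nothing.
It fails at once if the fingers press on the board or its tiles with more than 3 N (contact force between the fingers and board above 3 N).
It also fails if it takes over 42 s, if anything falls off the work surface, if the arm or the gripper's body presses on something with over 40 N, if the wrist force passes 120 N, or if a joint passes its speed limit or range.

## Working session

There is one attempt and no reset: what is moved stays moved. The work goes in short steps, Python scripts to look and compute and a tool call to move; the robot and the scene stay as the last step left them, time stands still between calls to the robot, and variables do not carry over. Pictures are saved under pics/ and viewed, at most 10 in all, crops included, and the job is handed in when it is done.

```bash
ls; mkdir -p pics; python3 - <<'E'
from station import arm
import cv2,numpy as np
s=arm.read_state();print(s['time'],s['ee_pos'],s['tool_rot'])
a=[arm.get_image(n) for n in("scene","side")]
for n,i in zip(("scene","side"),a):
    cv2.imwrite(f"pics/{n}0.png",i[:,:,::-1]);p=arm.camera_params(n);print(n,p['vfov'],p['cx'],p['cy'],(-p['R'].T@p['t'] if hasattr(p['R'],'T') else p))
E
```

```text
pics
station.py
0.0 [ 258.5102487  -512.72693612  204.32010757] [ 9.72886337e-01  2.31281093e-01 -8.62989528e-05 -1.10676881e-03]
scene 49.16803074094807 254.50982523156785 187.45640611544644 [210.63947361 499.24583904 483.72879485]
side 57.839397803763404 251.37133219424985 186.61592922125323 [ 333.01205978 -777.96423912  616.46284562]
```

View pics/scene0.png

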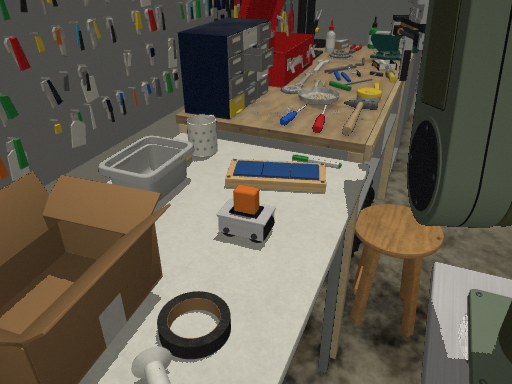

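View pics/side0.png

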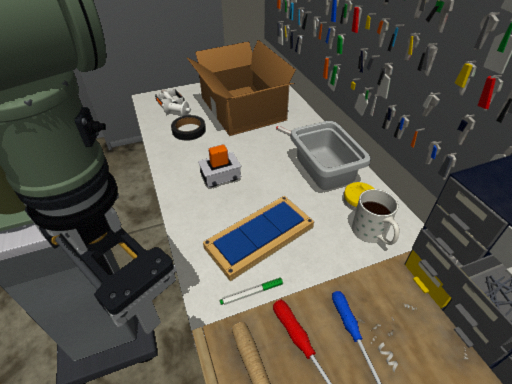

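The scene view shows the roller near (247,215) and the board near (276,176). In the side view they are near (220,165) and (260,235), both clear of obstructions.

```bash
cat > h.py <<'E'
import numpy as np,cv2
from station import arm
def K(p,shape=(384,512)):
    return 0.5*shape[0]/np.tan(np.radians(p['vfov'])/2)
def ray(p,u,v):
    f=K(p);R=np.array(p['R']);t=np.array(p['t'])
    d=R.T@np.array([(u-p['cx'])/f,(v-p['cy'])/f,1]);return -R.T@t,d/np.linalg.norm(d)
def plane(p,u,v,z):
    c,d=ray(p,u,v);return c+d*(z-c[2])/d[2]
def tri(p1,a,p2,b):
    c1,d1=ray(p1,*a);c2,d2=ray(p2,*b)
    s=np.linalg.lstsq(np.c_[d1,-d2],c2-c1,rcond=None)[0]
    x,y=c1+s[0]*d1,c2+s[1]*d2;return (x+y)/2,np.linalg.norm(x-y)
def blob(img,lo,hi,roi):
    h=cv2.cvtColor(img,cv2.COLOR_RGB2HSV);m=cv2.inRange(h,lo,hi);z=np.zeros_like(m);x0,y0,x1,y1=roi
    z[y0:y1,x0:x1]=m[y0:y1,x0:x1];z=cv2.morphologyEx(z,cv2.MORPH_CLOSE,np.ones((3,3)))
    return max(cv2.findContours(z,cv2.RETR_EXTERNAL,cv2.CHAIN_APPROX_NONE)[0],key=cv2.contourArea)
E
python3 - <<'E'
from h import *
np.set_printoptions(precision=1,suppress=True)
roi={'scene':((215,180,280,225),(220,155,335,195)),'side':((200,140,240,172),(195,195,320,275))}
P={n:arm.camera_params(n) for n in roi};C={}
big=[]
for n in roi:
    im=cv2.imread(f"pics/{n}0.png")[:,:,::-1]
    o=blob(im,(4,170,80),(16,255,255),roi[n][0]);b=blob(im,(100,120,40),(125,255,255),roi[n][1])
    q=cv2.approxPolyDP(b,6,True)[:,0];print(n,'tile',q.tolist(),'grip',cv2.approxPolyDP(o,2,True)[:,0].tolist())
    print('tile corners z29',[plane(P[n],*x,29)[:2].round() for x in q])
    m=cv2.moments(b);C[n]=(m['m10']/m['m00'],m['m01']/m['m00'])
    x0,y0=(200,170) if n=='scene' else(180,130)
    big.append(cv2.resize(np.ascontiguousarray(im[y0:y0+75,x0:x0+100,::-1]),(400,300),interpolation=cv2.INTER_CUBIC))
print('tile centre',tri(P['scene'],C['scene'],P['side'],C['side']))
cv2.imwrite('pics/crop.png',np.hstack(big))
E
```

```text
scene tile [[234, 171], [318, 178], [312, 164], [238, 161]] grip [[238, 185], [234, 190], [234, 209], [254, 213], [258, 208], [258, 189]]
tile corners z29 [array([ 597., -276.]), array([ 408., -319.]), array([ 440., -381.]), array([ 610., -327.])]
side tile [[302, 218], [282, 202], [214, 243], [233, 264]] grip [[223, 145], [209, 149], [212, 166], [227, 163], [226, 149]]
tile corners z29 [array([ 613., -334.]), array([ 591., -273.]), array([ 410., -330.]), array([ 430., -393.])]
tile centre (array([ 508.3, -330.7,   23.1]), np.float64(4.417880772988307))
```

View pics/crop.png

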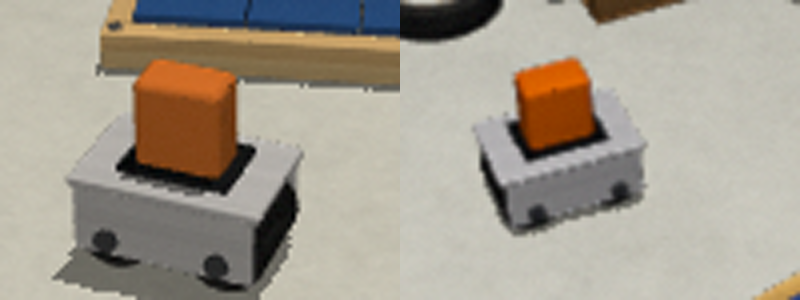

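The crop shows the grip's top face and the frame's top edges in both views. The long faces with axle caps show the roller's y direction. I'll triangulate the corners.

```bash
python3 - <<'E'
from h import *
np.set_printoptions(precision=1,suppress=True)
P={n:arm.camera_params(n) for n in('scene','side')}
s=lambda x,y:(200+(x-1.5)/4,170+(y-1.5)/4)
d=lambda x,y:(180+(x-401.5)/4,130+(y-1.5)/4)
print('grip top scene',*[plane(P['scene'],*s(*c),98)[:2] for c in((155,60),(236,75),(222,98),(136,84))])
print('grip top side',*[plane(P['side'],*d(*c),98)[:2] for c in((516,73),(578,58),(592,80),(522,95))])
print('frame scene',*[plane(P['scene'],*s(*c),51)[:2] for c in((70,182),(255,222),(300,152),(120,117))])
print('frame side',*[plane(P['side'],*d(*c),51)[:2] for c in((508,182),(645,142),(610,92),(475,125))])
print('grip tri',tri(P['scene'],s(187,79),P['side'],d(552,76)))
print('tile centre diag', *[tri(P['scene'],a,P['side'],b) for a,b in (((234,171),(282,202)),((318,178),(214,243)),((312,164),(233,264)),((238,161),(302,218)))],sep='\n')
p=arm.camera_params('wrist');R=np.array(p['R']);print('wrist cam',-R.T@np.array(p['t']),R[2])
E
```

```text
grip top scene [ 507.1 -112.7] [ 467.  -114.5] [464.9 -93.1] [505.7 -89.4]
grip top side [469.5 -98.3] [509.5 -97.8] [ 510.8 -122.3] [ 467.  -120.8]
frame scene [531.  -68.3] [440.  -71.9] [ 442.  -133.7] [ 535. -129.]
frame side [ 447.7 -141.2] [ 538.4 -136.2] [534.  -79.5] [442.5 -80. ]
grip tri (array([ 489.1, -106.8,   95.5]), np.float64(1.7531445367906544))
tile centre diag
(array([ 593.1, -272.8,   30.3]), np.float64(4.110525320499021))
(array([ 409.8, -326.6,   24.9]), np.float64(0.8498030007728323))
(array([ 436.5, -388.7,   24.3]), np.float64(10.57956341001087))
(array([ 613.4, -332.5,   26.3]), np.float64(0.8653359727922526))
wrist cam [ 322.2 -481.3  384.8] [-0.2 -0.1 -1. ]
```

Call:
{"fn": "creep_tool", "kwargs": {"rows": [[[32, -21.6, 0, 0, 0, 0], [32, -21.6, 0, 0, 0, 0], [32, -21.6, 0, 0, 0, 0], [32, -21.6, 0, 0, 0, 0], [32, -21.6, 0, 0, 0, 0], [32, -21.6, 0, 0, 0, 0]]], "finger_gap": 90}}

```text
time: 0.6
ee_pos: [372.1, -309.4, 205.0]
tool_rot: [0.973, 0.231, -0.0, -0.0]
contact_force: [0.7, 0.6, 0.4]
opening: 89.7
grasp_force: 0.0
```

Call:
{"fn": "creep_tool", "kwargs": {"rows": [[[32, -21.6, 0, 0, 0, 0], [32, -21.6, 0, 0, 0, 0], [32, -21.6, 0, 0, 0, 0], [32, -21.6, 0, 0, 0, 0], [32, -21.6, 0, 0, 0, 0], [32, -21.6, 0, 0, 0, 0.1], [0, 0, 0, 0, 0, 0.11], [0, 0, 0, 0, 0, 0.11], [0, 0, 0, 0, 0, 0.11], [0, 0, 0, 0, 0, 0]]]}}

```text
time: 1.43
ee_pos: [484.8, -108.6, 204.9]
tool_rot: [1.0, 0.018, -0.001, -0.0]
contact_force: [-0.3, -0.5, 0.0]
opening: 90.1
grasp_force: 0.0
```

```bash
python3 - <<'E'
from h import *
s=arm.read_state();p=arm.camera_params('wrist');im=arm.get_image('wrist')
print(s['q'],s['ee_pos'],s['tool_rot'])
import json;json.dump({k:np.array(v).tolist() for k,v in p.items()},open('w1.json','w'))
cv2.imwrite('pics/w1.png',im[:,:,::-1])
E
```

```text
[-3.94642797e-01  4.02983308e-02  1.72862418e+00 -5.80919961e-05
  1.37377778e+00  1.13998598e+00] [ 484.78394117 -108.55245765  204.89915269] [ 9.99836236e-01  1.80884863e-02 -5.18734275e-04 -1.96049960e-04]
```

View pics/w1.png

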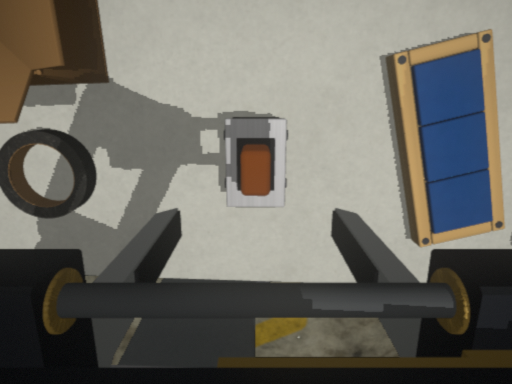

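The wrist view shows the roller frame at about (226–286, 118–207), the grip centred near (256,170) and the tiles at (414–492, 50–235).

```bash
python3 - <<'E'
from h import *
import json
np.set_printoptions(precision=1,suppress=True)
p=json.load(open('w1.json'));im=cv2.imread('pics/w1.png')[:,:,::-1]
R=np.array(p['R']);print('cam',-R.T@np.array(p['t']))
b=blob(im,(100,120,40),(125,255,255),(390,20,512,245));r=cv2.minAreaRect(b);B=cv2.boxPoints(r)
w=np.array([plane(p,*x,29)[:2] for x in B]);print(B,w,w.mean(0))
print('sides',[np.linalg.norm(w[i]-w[i-1]) for i in range(4)],'ang',[np.degrees(np.arctan2(*(w[i]-w[i-1])[::-1])) for i in range(4)])
S=arm.camera_params('side');print('tile centre tri',tri(p,r[0],S,(257.75,231.75)))
o=blob(im,(2,150,40),(16,255,255),(225,120,290,210));q=cv2.boundingRect(o);print('grip',q,cv2.minAreaRect(o))
x,y,ww,h=q
print('grip z98',[plane(p,*c,98)[:2] for c in((x,y),(x+ww-1,y),(x+ww-1,y+h-1),(x,y+h-1))])
F=[plane(p,*c,51)[:2] for c in((226,118),(286,118),(285,207),(227,207))];print('frame z51',F,np.mean(F,0))
print('grip tri',tri(p,(256,172),arm.camera_params('side'),(180+(552-401.5)/4,130+(76-1.5)/4)))
E
```

```text
cam [ 556.  -106.1  385.1]
[[412.6  56.2]
 [478.7  49.6]
 [496.3 225.9]
 [430.2 232.5]] [[ 605.9 -267.8]
 [ 614.8 -335.4]
 [ 420.9 -397.1]
 [ 409.6 -320. ]] [ 512.8 -330.1]
sides [np.float64(203.12001359886722), np.float64(68.14403581229023), np.float64(203.4958895545257), np.float64(77.93037442578174)] ang [np.float64(14.890069014353568), np.float64(-82.51292182245614), np.float64(-162.33764280944453), np.float64(98.31908241547006)]
tile centre tri (array([ 513.6, -330.8,   22. ]), np.float64(10.816553546472974))
grip (241, 145, 29, 50) ((255.0, 169.5), (49.0, 28.0), 90.0)
grip z98 [array([516.1, -93.9]), array([ 517. , -119.1]), array([ 471. , -121.2]), array([470.1, -95. ])]
frame z51 [array([536.7, -75.8]), array([ 539. , -137.3]), array([ 442.8, -141.9]), array([440.5, -78.1])] [ 489.8 -108.3]
grip tri (array([ 490.4, -107.9,   96.4]), np.float64(1.7983058509168623))
```

Call:
{"fn": "creep_tool", "kwargs": {"rows": [[[4.5, -0.8, 25, 0, 0, 0], [0, 0, 25, 0, 0, 0], [0, 0, 25, 0, 0, 0], [0, 0, 25, 0, 0, 0], [0, 0, 25, 0, 0, 0], [0, 0, 20, 0, 0, 0], [0, 0, 0, 0, 0, 0]]]}}

```text
time: 2.07
ee_pos: [485.2, -106.9, 55.9]
tool_rot: [1.0, 0.019, -0.005, -0.002]
contact_force: [-0.8, -0.3, -0.4]
opening: 89.9
grasp_force: 0.0
```

Call:
{"fn": "creep_tool", "kwargs": {"rows": [[[0, 0, 0, 0, 0, 0], [0, 0, 0, 0, 0, 0], [0, 0, 0, 0, 0, 0], [0, 0, 0, 0, 0, 0], [0, 0, 0, 0, 0, 0], [0, 0, 0, 0, 0, 0], [0, 0, 0, 0, 0, 0], [0, 0, 0, 0, 0, 0], [0, 0, 0, 0, 0, 0], [0, 0, 0, 0, 0, 0]]], "finger_gap": 10}}

```text
time: 2.9
ee_pos: [489.4, -108.1, 60.4]
tool_rot: [1.0, 0.018, -0.0, -0.0]
contact_force: [0.2, -1.0, 0.2]
opening: 28.0
grasp_force: 30.0
```

```bash
python3 - <<'E'
from h import *
import json
np.set_printoptions(precision=1,suppress=True)
p=json.load(open('w1.json'));im=cv2.imread('pics/w1.png')[:,:,::-1]
S=arm.camera_params('side');im2=cv2.imread('pics/side0.png')[:,:,::-1]
for n,pp,i,roi in(('wrist',p,im,(390,20,512,245)),('side',S,im2,(195,195,320,275))):
    b=blob(i,(100,120,40),(125,255,255),roi)
    W=np.array([plane(pp,*x,29)[:2] for x in b[:,0].astype(float)],np.float32)
    r=cv2.minAreaRect(W);print(n,r, cv2.boxPoints(r).tolist())
    rc=[plane(pp,*x[0],29)[:2] for x in cv2.approxPolyDP(b,6,True)];print(rc,np.mean(rc,0))
E
```

```text
wrist ((512.439453125, -329.46209716796875), (194.72088623046875, 68.7062759399414), 16.081256866455078) [[409.3728942871094, -323.42205810546875], [428.404541015625, -389.43988037109375], [615.5059814453125, -335.50213623046875], [596.474365234375, -269.48431396484375]]
[array([ 614.4, -334.7]), array([ 595.4, -270.9]), array([ 410.4, -325.6]), array([ 429.3, -388.9])] [ 512.4 -330. ]
side ((511.13946533203125, -332.8165588378906), (196.03530883789062, 70.9593505859375), 16.223337173461914) [[407.11248779296875, -326.13409423828125], [426.9372863769531, -394.267822265625], [615.1664428710938, -339.4990234375], [595.3416748046875, -271.36529541015625]]
[array([ 612.6, -334.3]), array([ 591.5, -272.9]), array([ 409.7, -329.6]), array([ 430.5, -393.2])] [ 511.1 -332.5]
```

Call:
{"fn": "creep_tool", "kwargs": {"rows": [[[0, 0, -20, 0, 0, 0], [0, 0, -20, 0, 0, 0], [0, 0, -20, 0, 0, 0], [0, 0, 0, 0, 0, 0]]]}}

```text
time: 3.23
ee_pos: [491.6, -109.0, 123.1]
tool_rot: [1.0, 0.018, 0.003, 0.001]
contact_force: [1.4, -0.4, -5.0]
opening: 28.1
grasp_force: 30.0
```

Call:
{"fn": "creep_tool", "kwargs": {"rows": [[[-2.2, 20, 0, 0, 0, 0], [-2.2, 30, 0, 0, 0, 0], [-2.2, 30, 0, 0, 0, 0], [-2.2, 30, 0, 0, 0, 0], [-2.2, 30, 0, 0, 0, 0], [-2.2, 30, 0, 0, 0, 0], [-2.2, 30, 0, 0, 0, 0], [-2, 30, 0, 0, 0, 0]]]}}

```text
time: 3.9
ee_pos: [478.8, -338.8, 117.3]
tool_rot: [1.0, 0.018, -0.002, -0.002]
contact_force: [0.5, 0.4, -4.8]
opening: 27.5
grasp_force: 30.0
```

Call:
{"fn": "creep_tool", "kwargs": {"rows": [[[0, 2, 0, 0, 0, -0.08], [0, 0, 0, 0, 0, -0.08], [0, 0, 0, 0, 0, -0.087], [0, 0, 0, 0, 0, 0], [0, 0, 0, 0, 0, 0], [0, 0, 0, 0, 0, 0]]]}}

```text
time: 4.4
ee_pos: [479.9, -339.9, 118.8]
tool_rot: [0.99, 0.141, -0.001, -0.001]
contact_force: [-0.1, 0.8, -5.6]
opening: 27.9
grasp_force: 30.0
```

```bash
python3 - <<'E'
from h import *
p=arm.camera_params('wrist');im=arm.get_image('wrist');im2=arm.get_image('side')
cv2.imwrite('pics/w2.png',np.hstack([im[:,:,::-1],im2[100:340,100:420,::-1].repeat(1,0) if 0 else cv2.resize(np.ascontiguousarray(im2[140:300,160:340,::-1]),(288,384)) if 0 else im[:,:0,::-1]]))
q=arm.camera_params('side');b=blob(im2,(4,170,80),(16,255,255),(150,100,360,300))
E
```

```text
(no output)
```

View pics/w2.png

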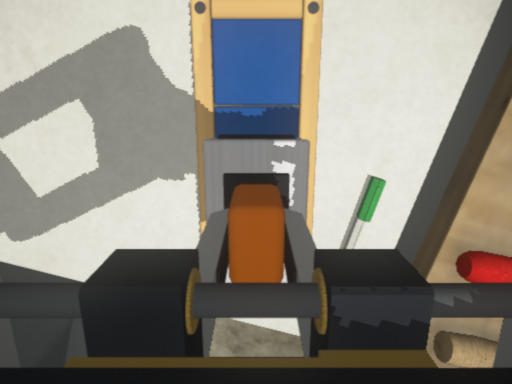

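The wrist view shows the roller centred on the tile row: tile edges at columns 214 and 300, frame at 204–309. The yaw matches too. Next I press down on the first two tiles.

Call:
{"fn": "creep_tool", "kwargs": {"rows": [[[0, 0, 8, 0, 0, 0], [0, 0, 8, 0, 0, 0], [0, 0, 8, 0, 0, 0], [0, 0, 0, 0, 0, 0], [0, 0, 0, 0, 0, 0]]]}}

```text
time: 4.92
ee_pos: [479.7, -339.9, 94.9]
tool_rot: [0.99, 0.141, -0.001, -0.001]
contact_force: [-0.8, -0.2, -5.6]
opening: 27.7
grasp_force: 30.0
```

Call:
{"fn": "creep_tool", "kwargs": {"rows": [[[0, 0, 2, 0, 0, 0], [0, 0, 2, 0, 0, 0], [0, 0, 2, 0, 0, 0], [0, 0, 1, 0, 0, 0], [0, 0, 1, 0, 0, 0], [0, 0, 0, 0, 0, 0], [0, 0, 0, 0, 0, 0]]]}}

```text
time: 5.5
ee_pos: [481.0, -340.8, 89.4]
tool_rot: [0.99, 0.141, 0.0, 0.0]
contact_force: [-0.6, 1.5, 1.5]
opening: 27.6
grasp_force: 30.0
```

Contact at the expected height (TCP 89.4). I keep pressing.

Call:
{"fn": "creep_tool", "kwargs": {"rows": [[[0, 0, 2, 0, 0, 0], [0, 0, 2, 0, 0, 0], [0, 0, 0, 0, 0, 0], [0, 0, 0, 0, 0, 0], [0, 0, 0, 0, 0, 0]]]}}

```text
time: 5.92
ee_pos: [481.2, -340.7, 84.8]
tool_rot: [0.99, 0.141, 0.001, 0.0]
contact_force: [-0.3, 3.6, 3.3]
opening: 27.9
grasp_force: 30.0
```

Call:
{"fn": "creep_tool", "kwargs": {"rows": [[[0, 0, 2, 0, 0, 0], [0, 0, 1, 0, 0, 0], [0, 0, 0, 0, 0, 0], [0, 0, 0, 0, 0, 0], [0, 0, 0, 0, 0, 0]]]}}

```text
time: 6.33
ee_pos: [481.7, -340.7, 84.3]
tool_rot: [0.99, 0.141, 0.001, 0.0]
contact_force: [-1.9, 7.0, 15.4]
opening: 27.9
grasp_force: 30.0
```

Tiles 0 and 1 are down at flush height. Now lift, move +71 mm along the row and press tiles 1 and 2.

Call:
{"fn": "creep_tool", "kwargs": {"rows": [[[0, 0, -9, 0, 0, 0], [0, 0, -9, 0, 0, 0], [18, 0, 0, 0, 0, 0], [18, 0, 0, 0, 0, 0], [18, 0, 0, 0, 0, 0], [17, 0, 0, 0, 0, 0], [0, 0, 0, 0, 0, 0], [0, 0, 3, 0, 0, 0], [0, 0, 3, 0, 0, 0], [0, 0, 0, 0, 0, 0]]]}}

```text
time: 7.17
ee_pos: [547.0, -320.6, 91.5]
tool_rot: [0.99, 0.141, -0.001, -0.001]
contact_force: [-0.2, -0.2, -6.6]
opening: 27.9
grasp_force: 30.0
```

Call:
{"fn": "creep_tool", "kwargs": {"rows": [[[0, 0, 2, 0, 0, 0], [0, 0, 2, 0, 0, 0], [0, 0, 2, 0, 0, 0], [0, 0, 2, 0, 0, 0], [0, 0, 2, 0, 0, 0], [0, 0, 2, 0, 0, 0], [0, 0, 0, 0, 0, 0], [0, 0, 0, 0, 0, 0], [0, 0, 0, 0, 0, 0]]]}}

```text
time: 7.92
ee_pos: [550.2, -320.8, 84.4]
tool_rot: [0.99, 0.141, 0.001, 0.0]
contact_force: [-1.6, 3.7, 7.1]
opening: 28.0
grasp_force: 30.0
```

Call:
{"fn": "creep_tool", "kwargs": {"rows": [[[0, 0, 1.5, 0, 0, 0], [0, 0, 0, 0, 0, 0], [-8, 0, 0, 0, 0, 0], [-8, 0, 0, 0, 0, 0], [-8, 0, 0, 0, 0, 0], [-8, 0, 0, 0, 0, 0], [-8, 0, 0, 0, 0, 0], [-8, 0, 0, 0, 0, 0], [0, 0, 0, 0, 0, 0]]]}}

```text
time: 8.67
ee_pos: [503.8, -334.5, 84.3]
tool_rot: [0.99, 0.141, 0.002, 0.001]
contact_force: [-2.7, 5.7, 12.8]
opening: 27.6
grasp_force: 30.0
```

Call:
{"fn": "creep_tool", "kwargs": {"rows": [[[-8, 0, 0, 0, 0, 0], [-8, 0, 0, 0, 0, 0], [-8, 0, 0, 0, 0, 0], [-8, 0, 0, 0, 0, 0], [0, 0, 0, 0, 0, 0], [0, 0, 0, 0, 0, 0]]]}}

```text
time: 9.17
ee_pos: [473.3, -343.4, 84.3]
tool_rot: [0.99, 0.141, 0.001, 0.001]
contact_force: [-2.2, 6.4, 15.0]
opening: 27.4
grasp_force: 30.0
```

Call:
{"fn": "creep_tool", "kwargs": {"rows": [[[0, 0, -14, 0, 0, 0], [0, 0, -14, 0, 0, 0], [0, 0, -14, 0, 0, 0], [10, -27.4, 0, 0, 0, 0], [10, -27.4, 0, 0, 0, 0], [10, -27.4, 0, 0, 0, 0], [10, -27.4, 0, 0, 0, 0], [10, -27.4, 0, 0, 0, 0], [10, -27.4, 0, 0, 0, 0], [10, -27.4, 0, 0, 0, 0]]]}}

```text
time: 10.0
ee_pos: [485.3, -138.3, 121.6]
tool_rot: [0.99, 0.141, 0.0, 0.0]
contact_force: [0.7, 0.7, -5.6]
opening: 27.4
grasp_force: 30.0
```

Call:
{"fn": "creep_tool", "kwargs": {"rows": [[[10, -27.4, 0, 0, 0, 0], [0, 0, 0, 0, 0, 0], [0, 0, 15, 0, 0, 0], [0, 0, 15, 0, 0, 0], [0, 0, 12, 0, 0, 0], [0, 0, 8, 0, 0, 0], [0, 0, 4, 0, 0, 0], [0, 0, 0, 0, 0, 0], [0, 0, 0, 0, 0, 0], [0, 0, 0, 0, 0, 0]]]}}

```text
time: 10.83
ee_pos: [488.3, -110.9, 68.8]
tool_rot: [0.99, 0.141, 0.001, 0.001]
contact_force: [-0.3, -0.0, -5.9]
opening: 27.7
grasp_force: 30.0
```

```bash
python3 - <<'E'
from h import *
im=arm.get_image('side')
cv2.imwrite('pics/s2.png',cv2.resize(np.ascontiguousarray(im[120:300,160:340,::-1]),(600,600),interpolation=cv2.INTER_CUBIC))
E
```

```text
(no output)
```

View pics/s2.png

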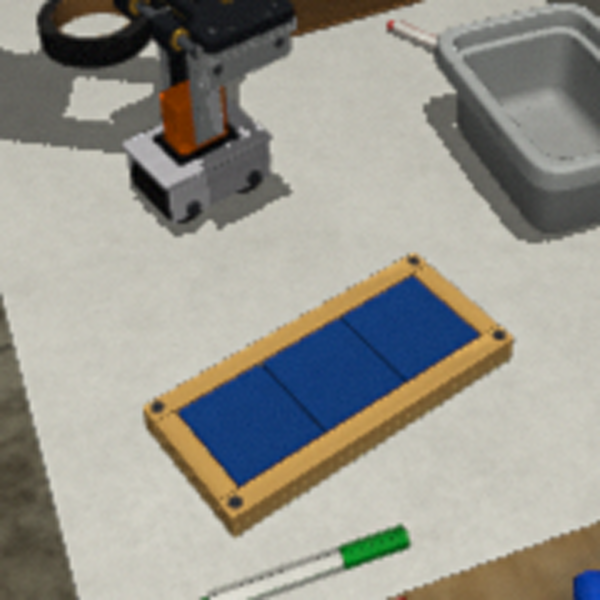

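The side view shows the tiles flush with no raised edges (around (325,380) in the crop). The roller is upright a few mm above the desk. I lower the last ~8 mm, then release.

Call:
{"fn": "creep_tool", "kwargs": {"rows": [[[0, 0, 3, 0, 0, 0], [0, 0, 3, 0, 0, 0], [0, 0, 2, 0, 0, 0], [0, 0, 0, 0, 0, 0], [0, 0, 0, 0, 0, 0], [0, 0, 0, 0, 0, 0]]]}}

```text
time: 11.38
ee_pos: [488.1, -110.4, 60.5]
tool_rot: [0.99, 0.141, 0.001, 0.0]
contact_force: [0.5, 0.3, 0.4]
opening: 27.8
grasp_force: 30.0
```

Touching: height 60.5 and the weight has come off the wrist. Opening and retreating.

Call:
{"fn": "creep_tool", "kwargs": {"rows": [[[0, 0, 0, 0, 0, 0], [0, 0, 0, 0, 0, 0], [0, 0, 0, 0, 0, 0], [0, 0, 0, 0, 0, 0], [0, 0, 0, 0, 0, 0], [0, 0, 0, 0, 0, 0], [0, 0, 0, 0, 0, 0], [0, 0, 0, 0, 0, 0]]], "finger_gap": 90}}

```text
time: 12.05
ee_pos: [487.4, -110.4, 59.9]
tool_rot: [0.99, 0.141, -0.0, 0.0]
contact_force: [0.2, -0.6, 0.3]
opening: 77.7
grasp_force: 0.0
```

Call:
{"fn": "creep_tool", "kwargs": {"rows": [[[0, 0, -15, 0, 0, 0], [0, 0, -25, 0, 0, 0], [0, 0, -25, 0, 0, 0], [0, 0, -25, 0, 0, 0], [0, 0, -25, 0, 0, 0], [0, 0, -25, 0, 0, 0], [0, 0, 0, 0, 0, 0], [0, 0, 0, 0, 0, 0], [0, 0, 0, 0, 0, 0]]]}}

```text
time: 12.8
ee_pos: [486.7, -110.1, 198.9]
tool_rot: [0.99, 0.141, -0.001, -0.0]
contact_force: [-0.3, 0.2, 0.1]
opening: 89.9
grasp_force: 0.0
```

```bash
python3 - <<'E'
from h import *
im=arm.get_image('side')
cv2.imwrite('pics/s3.png',cv2.resize(np.ascontiguousarray(im[120:300,160:340,::-1]),(600,600),interpolation=cv2.INTER_CUBIC))
E
```

```text
(no output)
```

View pics/s3.png

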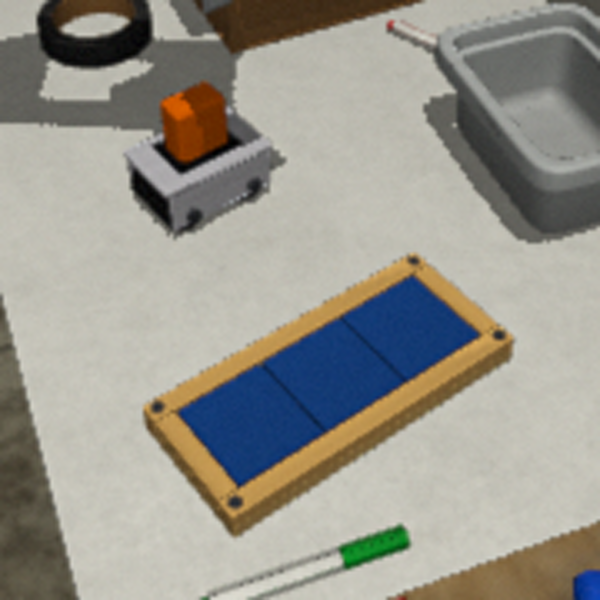

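The roller stands upright on the desk near (200,170) in the crop, well off the board. All three tiles are flush and the gripper is clear.

```bash
python3 -c "
from station import arm
print(arm.hand_in())"
```

```text
the job is handed in; nothing more can be done
None
```

The job is handed in at about 13 s: the roller pressed all three tiles down to rim height, rolled about 80 mm along the row at 13–15 N, and now stands upright on the desk off the board, released. The drum angle can't be read, so the rolling is judged from the arm's travel and low drag.

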